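# Power up the test bench and hold the test button

### The job

Power up the test bench: on the switch panel press the white-barred end of the red rocker fully down, then that of the blue rocker, and leave the yellow rocker off. Then press the green button on the loose yellow hand station all the way down with the fingertips, and finish while still holding it down. Do not lift, shove or tip the hand station, and leave the multimeter, the I/O module, the screwdriver and the parts tray as they are.

Things in the scene. Friction and masses are not known exactly. Their poses are not given: they have to be found in the camera images.
- panel: Grey switch panel fixed to the bench, 120 (x) by 280 (y) by 40 mm high; origin at the centre of its underside, z up. Three rocker switches in a row along its y, 85 mm apart, colours in any order: white housings 84 by 64 mm, tops 58 mm above the bench; rockers 60 (x) by 40 mm, hinged along panel y 63 mm above the bench. The white-barred ON end is the +x end, away from the robot.
- red (a joint): Rocker of the red switch, to be switched on first. 0 = off (white-barred end up), 0.30 rad = fully on (white-barred end down against its stop). It starts off, somewhere between 0 and 0.04, and stays where it is left (friction only, about 3 N at the white bar); it counts as on from 0.24.
- blue (a joint): Rocker of the blue switch, to be switched on second. 0 = off (white-barred end up), 0.30 rad = fully on (white-barred end down against its stop). It starts off, somewhere between 0 and 0.04, and stays where it is left (friction only, about 3 N at the white bar); it counts as on from 0.24.
- yellow (a joint): Rocker of the yellow switch, to be left off. 0 = off (white-barred end up), 0.30 rad = fully on (white-barred end down against its stop). It starts off, somewhere between 0 and 0.04, and stays where it is left (friction only, about 3 N at the white bar); it counts as on from 0.24.
- red_on (a point): Middle of the top face of the white-barred (ON) end of the red rocker, on the moving paddle, 20 mm from its hinge line: the place to press straight down. About 73 mm above the bench when off, about 67 mm when on.
- blue_on (a point): Middle of the top face of the white-barred (ON) end of the blue rocker, on the moving paddle, 20 mm from its hinge line: the place to press straight down. About 73 mm above the bench when off, about 67 mm when on.
- yellow_on (a point): Middle of the top face of the white-barred (ON) end of the yellow rocker, on the moving paddle, 20 mm from its hinge line: the place to press straight down. About 73 mm above the bench when off, about 67 mm when on. Not to be pressed.
- station: Loose yellow hand station on rubber feet, 70 (x) by 130 (y) by 45 mm high, about 0.7 kg, with a black face and the green button in the middle of its top (grey collar 56 mm wide, 12 mm high); origin at the centre of its underside, z up. It stands free on the bench, to be pressed but not moved.
- green (a joint): Green push button of the hand station: travel in m, 0 = up, 0.008 = fully down. It springs back when let go; about 2 N starts it and 6 N takes it fully down; it counts as held down from 0.006.
- green_top (a point): Centre of the flat top of the green button (40 mm wide), moving with it; 69 mm above the bench when up, 61 mm when fully down.
- meter: Bystander: loose orange multimeter lying beyond the hand station, 140 by 72 by 38 mm high; origin at the centre of its underside.
- module: Bystander: loose white I/O module standing beyond the panel, 55 by 40 by 76 mm high; origin at the centre of its underside.
- driver: Bystander: loose white electric screwdriver lying beyond the panel, 190 mm long along its x axis, 36 mm thick; origin on the bench under the middle of its length.
- tray: Bystander: loose blue parts tray between the robot and the panel, 60 by 100 by 28 mm high; origin at the centre of its underside.

How it is judged:
By the outcome, as a careful person would: the job done as asked, in the order asked, and still so for the second after the job is handed in, while the arm keeps its last pose, push and grip.
It also fails if it takes over 45 s, if anything falls off the work surface, if the arm or the gripper's body presses on something with over 40 N, if the wrist force passes 120 N, or if a joint passes its speed limit or range.

### The arm

A 6-joint arm with a two-finger parallel gripper is mounted at the origin on the work surface. World frame = base frame: x ahead of the robot, y to its left, z up, the work surface at z = 0. Lengths are in m, angles in rad, forces in N, time in s.
With the tool pointing down it reaches from about 0.425 to 0.925 m from the base axis. Payload 12.5 kg.
Tool frame: the origin (TCP) lies on the front face of the gripper's body, between the roots of the fingers; the fingertips stand 73 mm ahead of it and the grasp point (between the pads) lies 54 mm ahead of it; z points along the fingers, x is the direction in which the jaws open and shut, and the axes are right-handed (so a half turn about z gives the same grasp; the last joint's range is limited). The gripper opens to 85 mm and grips with 20 to 120 N. Pads are 22 mm wide; open, the fingers measure 114 mm over their backs; the gripper's body (76 mm by 85 mm) begins 54 mm behind the grasp point. The pads swing forward as they close: fully open they stand 13 mm farther back than shut.
Start: joints at [-1.253, 0.491, 1.559, -0, 1.092, -0.106], TCP at [0.257, -0.57, 0.304] pointing down, gripper open.
Joint ranges: [-3.1, 3.1], [-0.84, 2.19], [0.05, 2.79], [-1.13, 4.28], [0.06, 2.93], [-2.69, 2.69]. Speed limits (rad/s): [2.22, 2.22, 2.79, 3.14, 3.14, 3.14].

### API

Orientations are given as a rotation vector (axis times angle).
In Python, from cell import * gives the robot as it stands.
- The arm moves only by the tool send_rows, never from a script. Its argument "rows" is text: rows parted by semicolons, each of 7 numbers parted by spaces: the closure, from 0 (fully open) to 1 (shut), then the shift along the tool's x, y, z in m, then the turn, a rotation vector about the tool's x, y, z in rad. A call has 1 to 10 rows; each row shifts and turns the commanded pose from where the row before left it, along the tool's axes as they then stand; what a row does not reach is not made up. A row lasts 1/10 s, in which the tool goes at most 50 mm and 8.59 degrees, less where a joint would pass 70% of its speed; a pose out of reach is approached as far as the arm can. A call is refused whole if a number of a shift passes 0.05 or a number of a turn 0.15, either way. A call with a gripper value outside its range is refused whole. The fingers move at their own pace and stop on an object; "grip_force" is the grip in N (left out, the last holds). Time passes only in rows, so rows that do not move let the fingers close. It gives the time, the measured TCP pose, the force and the opening at its end, in the units of the state.
- read_state(): the state, without advancing time (a new reading comes with each control period).
- read_camera(name): name is "side" or "top" or "wrist"; returns a dict with "pixels" (420x560x3 uint8, red, green, blue), "fov_y" (degrees; the focal length in pixels is half the picture's height over the tangent of half this angle, whatever the lens; pixels are square), "cx", "cy" (the principal point, pixels), "position" and "attitude" of the camera in the world. Camera axes: x right, y down, z forward; pixel columns grow to the right and rows downward; lengths in m; the calibration is good to about 2 mm. A picture is of the moment at which its call begins. There is no depth.
- finish_job(): hands the job in, once; it reports no verdict.
The state is a dict: "time": time; "q": joint angles; "joint_velocities": joint speeds; "effort": joint torques, N m; "position": TCP position; "tcp_rot": TCP orientation; "wrist_force": force on the tool from outside, world axes, zero at the start; "wrist_torque": the same for the moment, N m; "grip_width": finger opening in m.
Only numpy, scipy, OpenCV 4.12 (cv2) and the standard library are available. Lean on these libraries where they do the work, as an engineer would, in place of code of your own. Each camera call takes 0.05 s, during which the arm holds its last target.

## Working session

There is one attempt and no reset: what is moved stays moved. The work goes in short steps, Python scripts to look and compute and a tool call to move; the robot and the scene stay as the last step left them, time stands still between calls to the robot, and variables do not carry over. Pictures are saved under pics/ and viewed, and the job is handed in when it is done.

Besides the shell and the picture viewer there is one more tool, called after "Call:" as name(argument=value, ...) on one line, values as JSON. send_rows: Moves the arm, as the interface text tells. Its arguments: {"type":"object","properties":{"rows":{"type":"string"},"grip_force":{"type":"number"}},"required":["rows"]}

```bash
mkdir -p pics; python3 - <<'E'
from cell import *
import cv2,pickle
s=read_state();print({k:s[k] for k in('time','position','tcp_rot','wrist_force','grip_width')})
for n in('top','side'):
    c=read_camera(n);pickle.dump(c,open(n+'.pkl','wb'))
    cv2.imwrite(f'pics/{n}0.png',c['pixels'][:,:,::-1]);print(n,c['fov_y'],c['cx'],c['cy'],c['position'],c['attitude'],[k for k in c])
E
```

```text
{'time': 0.0, 'position': array([ 0.25697392, -0.56955104,  0.30330919]), 'tcp_rot': array([-2.63826659e+00,  1.70422558e+00,  1.42906226e-03]), 'wrist_force': array([-0.78897243, -0.12916734, -0.14194727]), 'grip_width': 0.08580349719919449}
top 56.45296145072654 279.6920828707563 212.7915863366419 [ 0.37126758 -0.01099254  0.79056009] [-2.08622834  2.08479978 -0.25713546] ['pixels', 'fov_y', 'cx', 'cy', 'position', 'attitude']
side 53.983564177057154 282.2781450660915 211.934190407504 [0.1865404  0.48155137 0.66291941] [-0.77825725  2.57702347 -1.09455715] ['pixels', 'fov_y', 'cx', 'cy', 'position', 'attitude']
```

View pics/top0.png

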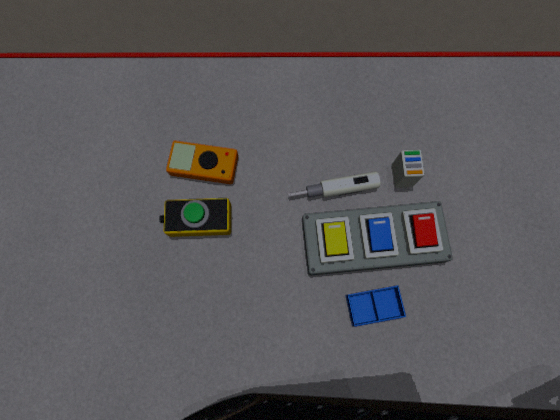

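View pics/side0.png

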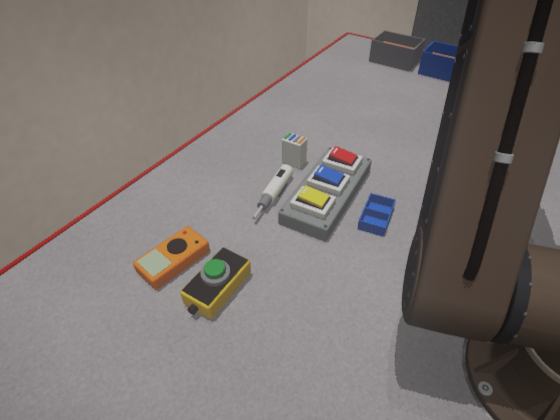

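The top view shows the red rocker at about (425,230), blue (380,234), yellow (336,238) and the green button at (194,212). The white bars are on the upper (+x) ends. Next I'll measure these with masks and two-view rays.

```bash
cat > h.py <<'E'
import numpy as np,cv2,pickle
from scipy.spatial.transform import Rotation as R
def ray(c,u,v):
    f=c['pixels'].shape[0]/2/np.tan(np.radians(c['fov_y'])/2)
    d=R.from_rotvec(c['attitude']).as_matrix()@np.array([(u-c['cx'])/f,(v-c['cy'])/f,1]);return np.array(c['position']),d/np.linalg.norm(d)
def plane(c,u,v,z):
    p,d=ray(c,u,v);return p+d*(z-p[2])/d[2]
def tri(r1,r2):
    A=[];b=[]
    for p,d in(r1,r2):
        M=np.eye(3)-np.outer(d,d);A.append(M);b.append(M@p)
    x=np.linalg.lstsq(np.vstack(A),np.hstack(b),rcond=None)[0]
    return x,np.linalg.norm(A[0]@(x-r1[0]))*2
def blob(c,col,box=None):
    h=cv2.cvtColor(c['pixels'],cv2.COLOR_RGB2HSV)
    lo,hi={'red':((0,170,90),(6,255,255)),'blue':((105,150,90),(125,255,255)),'yellow':((24,170,100),(34,255,255)),'green':((55,150,70),(80,255,255))}[col]
    m=cv2.inRange(h,lo,hi)
    if box: 
        k=np.zeros_like(m);x0,y0,x1,y1=box;k[y0:y1,x0:x1]=255;m&=k
    m=cv2.morphologyEx(m,cv2.MORPH_CLOSE,np.ones((3,3)))
    cs=cv2.findContours(m,cv2.RETR_EXTERNAL,cv2.CHAIN_APPROX_NONE)[0]
    return max(cs,key=cv2.contourArea)
E
python3 - <<'E'
from h import *
t=pickle.load(open('top.pkl','rb'));s=pickle.load(open('side.pkl','rb'))
bt={'red':(405,205,445,255),'blue':(360,208,402,262),'yellow':(316,212,355,265),'green':(175,195,215,228)}
bs={'red':(320,140,365,172),'blue':(305,160,355,195),'yellow':(290,180,340,217),'green':(195,255,232,282)}
for k in bt:
    a=blob(t,k,bt[k]);b=blob(s,k,bs[k]);ra=cv2.minAreaRect(a);rb=cv2.minAreaRect(b)
    z=.067 if k!='green' else .069
    x,g=tri(ray(t,*ra[0]),ray(s,*rb[0]))
    q=[plane(t,u,v,z)[:2].round(4).tolist() for u,v in cv2.boxPoints(ra)]
    print(k,ra,plane(t,*ra[0],z).round(4),plane(s,*rb[0],z).round(4),'tri',x.round(4),round(g,4),q)
def crop(c,x0,y0,x1,y1,f,n): cv2.imwrite(n,cv2.resize(c['pixels'][y0:y1,x0:x1,::-1],None,fx=f,fy=f,interpolation=cv2.INTER_NEAREST))
crop(t,295,195,455,280,5,'pics/tp.png');crop(t,150,130,250,250,5,'pics/tg.png')
crop(s,270,130,390,240,5,'pics/sp.png')
E
```

```text
Traceback (most recent call last):
  File "h.py", line 22, in blob
    return max(cs,key=cv2.contourArea)
ValueError: max() iterable argument is empty
```

```bash
cat > m.py <<'E'
from h import *
t=pickle.load(open('top.pkl','rb'));s=pickle.load(open('side.pkl','rb'))
bt={'red':(405,205,445,255),'blue':(360,208,402,262),'yellow':(316,212,355,265),'green':(175,195,215,228)}
bs={'red':(320,140,365,172),'blue':(305,160,355,195),'yellow':(290,180,340,217),'green':(195,255,232,282)}
def crop(c,x0,y0,x1,y1,f,n): cv2.imwrite(n,cv2.resize(c['pixels'][y0:y1,x0:x1,::-1],None,fx=f,fy=f,interpolation=cv2.INTER_NEAREST))
crop(t,295,195,455,280,5,'pics/tp.png');crop(t,150,130,250,250,5,'pics/tg.png')
crop(s,270,130,390,240,5,'pics/sp.png')
for c,p in((t,(427,237)),(t,(382,240)),(t,(336,243)),(t,(194,212)),(s,(345,157)),(s,(213,269))): print(cv2.cvtColor(c['pixels'],cv2.COLOR_RGB2HSV)[p[1],p[0]])
for k in bt:
    a=blob(t,k,bt[k]);b=blob(s,k,bs[k]);ra=cv2.minAreaRect(a);rb=cv2.minAreaRect(b)
    z=.067 if k!='green' else .069
    x,g=tri(ray(t,*ra[0]),ray(s,*rb[0]))
    q=[plane(t,u,v,z)[:2].round(4).tolist() for u,v in cv2.boxPoints(ra)]
    print(k,ra,plane(t,*ra[0],z).round(4),plane(s,*rb[0],z).round(4),'tri',x.round(4),round(g,4),q)
E
sed -i "s/(0,170,90),(6,/(0,150,60),(8,/;s/(105,150,90)/(100,120,60)/;s/(24,170,100),(34/(22,120,60),(36/;s/(55,150,70),(80/(50,120,50),(85/" h.py
python3 m.py
```

```text
[  0 236 135]
[109 215 148]
[ 31 238 137]
[ 69 201 108]
[  0 165 186]
[ 65 128 149]
red ((424.9422302246094, 229.57606506347656), (32.47220993041992, 20.807435989379883), 82.23483276367188) [ 0.524  -0.2806  0.067 ] [ 0.5247 -0.2802  0.067 ] tri [ 0.5244 -0.2806  0.0668] 0.0008 [[0.5525, -0.2595], [0.558, -0.2992], [0.496, -0.3014], [0.4907, -0.2625]]
blue ((380.22314453125, 233.78463745117188), (32.62113571166992, 21.08590316772461), 82.87498474121094) [ 0.5159 -0.196   0.067 ] [ 0.5167 -0.1952  0.067 ] tri [ 0.5165 -0.1959  0.0665] 0.001 [[0.5447, -0.1741], [0.5498, -0.2141], [0.4877, -0.2174], [0.4828, -0.1782]]
yellow ((335.44512939453125, 238.00607299804688), (32.35643768310547, 21.644580841064453), 83.6598129272461) [ 0.5078 -0.1115  0.067 ] [ 0.5079 -0.1098  0.067 ] tri [ 0.5085 -0.1117  0.0653] 0.0007 [[0.5364, -0.0888], [0.5411, -0.1297], [0.4797, -0.1339], [0.4752, -0.0938]]
green ((193.1923065185547, 211.96153259277344), (19.137157440185547, 19.691856384277344), 33.690067291259766) [0.5578 0.1581 0.069 ] [0.5586 0.1598 0.069 ] tri [0.5588 0.1588 0.0675] 0.0014 [[0.5521, 0.1834], [0.5846, 0.1645], [0.5635, 0.1328], [0.5314, 0.1519]]
```

View pics/tp.png

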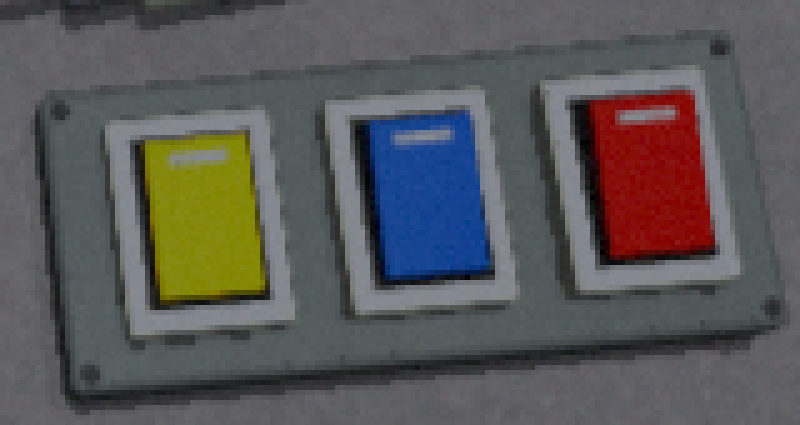

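View pics/tg.png

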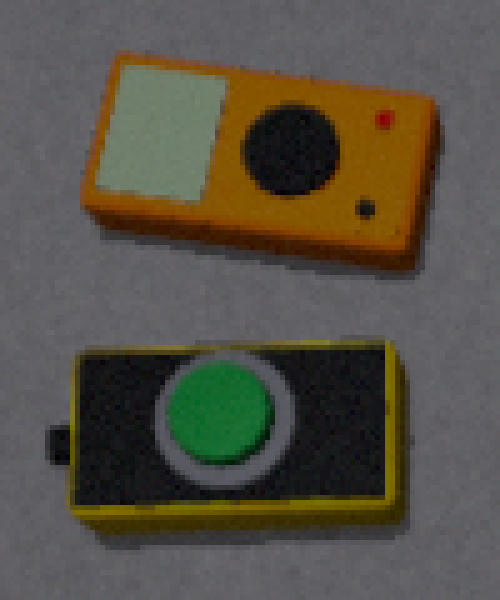

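Both views agree within 2 mm, the switch spacing comes out at 85 mm and the heights fit (about 66 mm and 68 mm). The panel is yawed about 5.4°. I'll shut the gripper, turn the tool x along the panel's row, then move over red.

Call:
send_rows(rows="1 -0.01 -0.01 0 0 0 0.109;1 -0.01 -0.01 0 0 0 0.109;1 -0.01 -0.01 0 0 0 0.108;1 0 0 0 0 0 0;1 0 0 0 0 0 0", grip_force=40)

```text
time: 0.6
position: [0.2762, -0.5323, 0.3039]
tcp_rot: [2.331, -2.106, 0.0]
wrist_force: [0.6, 0.4, -0.4]
grip_width: 0.012
```

```bash
cat > d.py <<'E'
import sys
from cell import *
from h import *
C={'red':np.array([.5244,-.2806]),'blue':np.array([.5163,-.1959]),'green':np.array([.5583,.1588])}
k=sys.argv[1];off=float(sys.argv[2]);z=float(sys.argv[3])
s=read_state();M=R.from_rotvec(s['tcp_rot']).as_matrix()
T=np.r_[C[k]+off*np.array([.9955,.0945]),z]
print(round(s['time'],2),'pos',s['position'].round(4),'toolx',M[:,0].round(3),'z',M[:,2].round(3),'F',s['wrist_force'].round(2),'w',round(s['grip_width'],4),'\nshift',(M.T@(T-s['position'])).round(4))
E
python3 d.py red .023 .2
```

```text
0.6 pos [ 0.2762 -0.5323  0.3039] toolx [ 0.101 -0.995  0.   ] z [-0. -0. -1.] F [ 0.57  0.39 -0.44] w 0.012 
shift [-0.2251 -0.2954  0.1038]
```

Call:
send_rows(rows="1 -0.0225 -0.0295 0 0 0 0;1 -0.0225 -0.0295 0 0 0 0;1 -0.0225 -0.0295 0 0 0 0;1 -0.0225 -0.0295 0 0 0 0;1 -0.0225 -0.0295 0 0 0 0;1 -0.0225 -0.0295 0 0 0 0;1 -0.0225 -0.0295 0 0 0 0;1 -0.0225 -0.0295 0 0 0 0;1 -0.0225 -0.0295 0 0 0 0;1 -0.0225 -0.0295 0 0 0 0")

```text
time: 1.6
position: [0.5488, -0.279, 0.3037]
tcp_rot: [2.33, -2.107, 0.0]
wrist_force: [-0.3, -0.5, -0.2]
grip_width: 0.0
```

Call:
send_rows(rows="1 0 0 0.02 0 0 0;1 0 0 0.02 0 0 0;1 0 0 0.02 0 0 0;1 0 0 0.02 0 0 0;1 0 0 0.02 0 0 0;1 0 0 0 0 0 0;1 0 0 0 0 0 0")

```text
time: 2.3
position: [0.5479, -0.2799, 0.204]
tcp_rot: [2.328, -2.109, -0.0]
wrist_force: [0.5, -0.2, -0.1]
grip_width: -0.0001
```

```bash
python3 d.py red .023 .16; python3 - <<'E'
from cell import *
import cv2
for n in('wrist','side','top'):
    c=read_camera(n);cv2.imwrite(f'pics/{n}1.png',c['pixels'][:,:,::-1])
E
```

```text
2.3 pos [ 0.5479 -0.2799  0.204 ] toolx [ 0.099 -0.995 -0.   ] z [-0.  0. -1.] F [ 0.54 -0.16 -0.11] w -0.0001 
shift [-0.0016  0.0005  0.044 ]
```

View pics/wrist1.png

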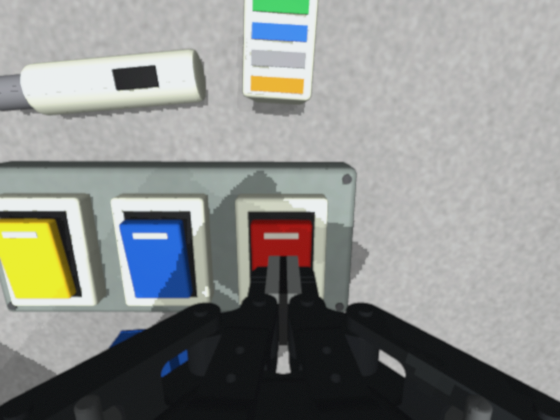

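View pics/side1.png

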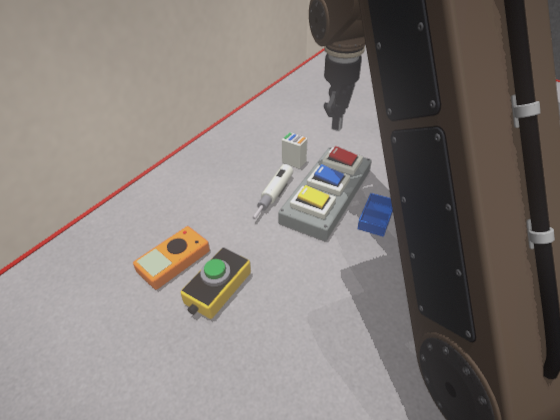

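The wrist view has the shut fingertips at column 283, centred on the red rocker (250–314). I'll go down.

Call:
send_rows(rows="1 -0.0015 0 0.015 0 0 0;1 0 0 0.015 0 0 0;1 0 0 0.012 0 0 0;1 0 0 0.006 0 0 0;1 0 0 0.003 0 0 0;1 0 0 0 0 0 0;1 0 0 0 0 0 0")

```text
time: 3.15
position: [0.5478, -0.2779, 0.1534]
tcp_rot: [-2.327, 2.11, -0.001]
wrist_force: [-0.9, 0.9, 0.5]
grip_width: 0.0002
```

Call:
send_rows(rows="1 0 0 0.002 0 0 0;1 0 0 0.002 0 0 0;1 0 0 0.002 0 0 0;1 0 0 0 0 0 0")

```text
time: 3.55
position: [0.5477, -0.2779, 0.1467]
tcp_rot: [2.327, -2.11, 0.0]
wrist_force: [1.1, 0.1, 1.0]
grip_width: -0.0002
```

Call:
send_rows(rows="1 0 0 0.001 0 0 0;1 0 0 0.001 0 0 0;1 0 0 0.001 0 0 0;1 0 0 0 0 0 0")

```text
time: 3.95
position: [0.5479, -0.2779, 0.144]
tcp_rot: [-2.327, 2.11, -0.001]
wrist_force: [2.4, -0.5, 1.3]
grip_width: 0.0002
```

Call:
send_rows(rows="1 0 0 0.001 0 0 0;1 0 0 0.001 0 0 0;1 0 0 0 0 0 0")

```text
time: 4.25
position: [0.5479, -0.2779, 0.142]
tcp_rot: [-2.327, 2.11, -0.001]
wrist_force: [3.0, 0.3, 3.4]
grip_width: -0.0001
```

Call:
send_rows(rows="1 0 0 0.001 0 0 0;1 0 0 0 0 0 0")

```text
time: 4.45
position: [0.548, -0.2779, 0.1411]
tcp_rot: [-2.327, 2.11, -0.002]
wrist_force: [2.9, -1.0, 4.5]
grip_width: -0.0002
```

Call:
send_rows(rows="1 0 0 0.001 0 0 0;1 0 0 0 0 0 0")

```text
time: 4.65
position: [0.5481, -0.2779, 0.1402]
tcp_rot: [-2.327, 2.11, -0.002]
wrist_force: [4.5, -0.2, 4.6]
grip_width: -0.0004
```

Call:
send_rows(rows="1 0 0 0.0005 0 0 0;1 0 0 0 0 0 0")

```text
time: 4.85
position: [0.5481, -0.2779, 0.1401]
tcp_rot: [-2.327, 2.11, -0.003]
wrist_force: [4.3, 1.3, 9.1]
grip_width: 0.0001
```

Call:
send_rows(rows="1 0 0 0.001 0 0 0;1 0 0 0 0 0 0")

```text
time: 5.05
position: [0.5482, -0.278, 0.1399]
tcp_rot: [-2.327, 2.11, -0.003]
wrist_force: [2.5, 3.1, 16.9]
grip_width: 0.0
```

Call:
send_rows(rows="1 0 0 0.001 0 0 0;1 0 0 0 0 0 0")

```text
time: 5.25
position: [0.5482, -0.278, 0.1396]
tcp_rot: [-2.327, 2.11, -0.004]
wrist_force: [-0.4, 4.1, 24.3]
grip_width: -0.0001
```

```bash
python3 - <<'E'
from cell import *
import cv2
for n in('wrist','side'):
    c=read_camera(n);p=c['pixels'][:,:,::-1]
    if n=='side': p=cv2.resize(p[130:240,270:390],None,fx=5,fy=5)
    cv2.imwrite(f'pics/{n}2.png',p)
E
```

```text
(no output)
```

View pics/side2.png

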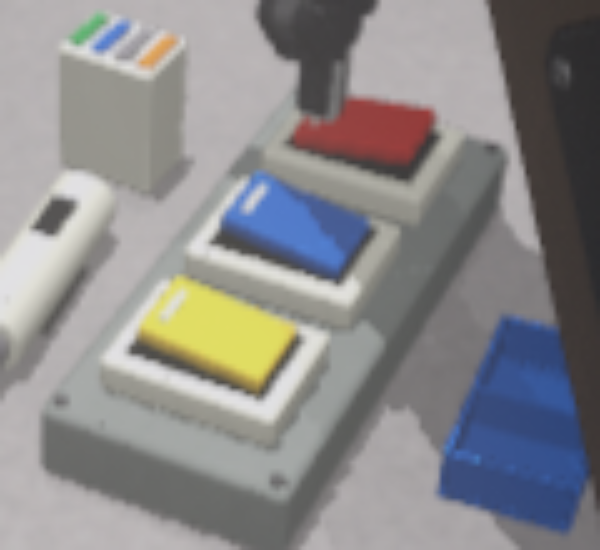

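View pics/wrist2.png

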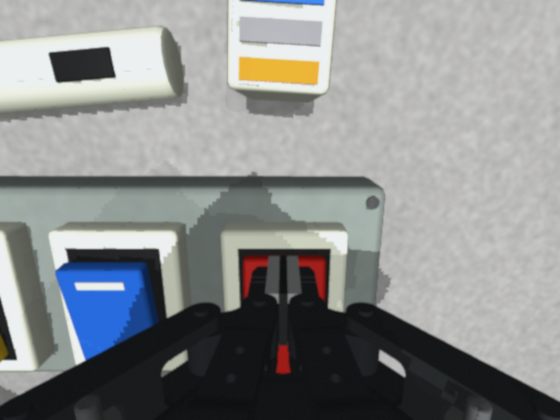

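Red's far end is now down and its near end up, while blue and yellow are still tilted the other way. Force rose to 24 N with no further travel, so it's on the stop. I'll lift and move 85 mm to blue.

Call:
send_rows(rows="1 0 0 -0.01 0 0 0;1 0 0 -0.015 0 0 0;1 0 0 -0.015 0 0 0;1 -0.02 0 0 0 0 0;1 -0.025 0 0 0 0 0;1 -0.025 0 0 0 0 0;1 -0.015 0 0 0 0 0;1 0 0 0 0 0 0;1 0 0 0 0 0 0")

```text
time: 6.25
position: [0.5395, -0.1932, 0.1774]
tcp_rot: [2.328, -2.109, 0.0]
wrist_force: [0.2, -0.3, 0.2]
grip_width: 0.0003
```

```bash
python3 d.py blue .023 .147; python3 - <<'E'
from cell import *
import cv2
for n in('wrist','side'):
    c=read_camera(n);p=c['pixels'][:,:,::-1]
    if n=='side': p=cv2.resize(p[130:240,270:390],None,fx=5,fy=5)
    cv2.imwrite(f'pics/{n}3.png',p)
E
```

```text
6.25 pos [ 0.5395 -0.1932  0.1774] toolx [ 0.098 -0.995  0.   ] z [ 0. -0. -1.] F [ 0.16 -0.31  0.18] w 0.0003 
shift [0.0005 0.0004 0.0304]
```

View pics/wrist3.png

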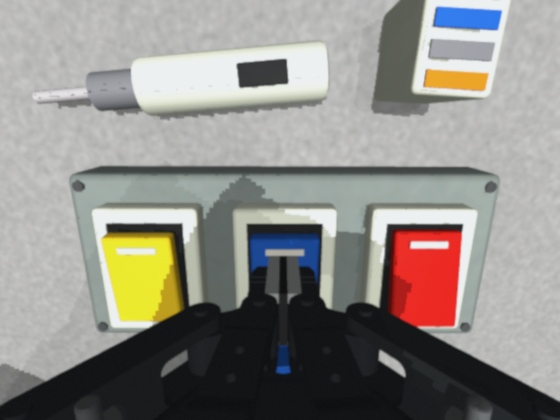

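View pics/side3.png

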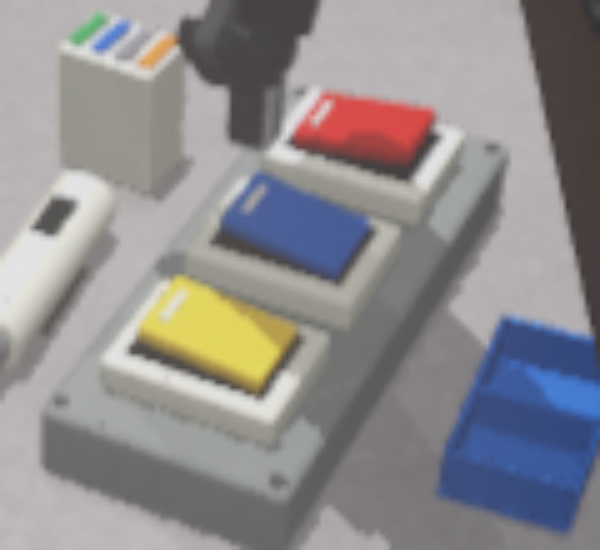

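Red stays down after release (its bar end is flush at the far side). The fingers are centred over blue at column 284 (250–320), so I'll press it the same way.

Call:
send_rows(rows="1 0 0 0.012 0 0 0;1 0 0 0.012 0 0 0;1 0 0 0.006 0 0 0;1 0 0 0.001 0 0 0;1 0 0 0.001 0 0 0;1 0 0 0.001 0 0 0;1 0 0 0.001 0 0 0;1 0 0 0.001 0 0 0;1 0 0 0 0 0 0")

```text
time: 7.25
position: [0.5397, -0.1933, 0.1427]
tcp_rot: [-2.327, 2.11, -0.002]
wrist_force: [1.1, -0.2, 3.3]
grip_width: 0.0004
```

Call:
send_rows(rows="1 0 0 0.001 0 0 0;1 0 0 0.001 0 0 0;1 0 0 0.0005 0 0 0;1 0 0 0 0 0 0")

```text
time: 7.65
position: [0.5401, -0.1933, 0.1403]
tcp_rot: [-2.327, 2.11, -0.003]
wrist_force: [4.3, 0.8, 4.6]
grip_width: -0.0001
```

Call:
send_rows(rows="1 0 0 0.001 0 0 0;1 0 0 0 0 0 0")

```text
time: 7.85
position: [0.5401, -0.1933, 0.1399]
tcp_rot: [-2.327, 2.11, -0.004]
wrist_force: [4.7, 3.1, 12.3]
grip_width: 0.0003
```

Call:
send_rows(rows="1 0 0 0.0015 0 0 0;1 0 0 0 0 0 0")

```text
time: 8.05
position: [0.5402, -0.1934, 0.1396]
tcp_rot: [-2.327, 2.109, -0.005]
wrist_force: [0.8, 4.1, 25.8]
grip_width: 0.0003
```

Call:
send_rows(rows="1 0 0 -0.01 0 0 0;1 0 0 -0.02 0 0 0;1 0 0 -0.03 0 0 0;1 -0.03 0 0 0 0 0;1 -0.03 0 0 0 0 0;1 -0.03 0 0 0 0 0;1 -0.03 0 0 0 0 0;1 -0.03 0 0 0 0 0;1 -0.03 0 0 0 0 0;1 -0.03 0 0 0 0 0")

```text
time: 9.05
position: [0.5182, 0.0168, 0.1971]
tcp_rot: [2.326, -2.11, -0.002]
wrist_force: [0.5, 0.1, -0.8]
grip_width: 0.0
```

```bash
python3 d.py green 0 .18; python3 - <<'E'
from cell import *
import cv2
c=read_camera('top');cv2.imwrite('pics/top4.png',c['pixels'][:,:,::-1])
c=read_camera('side');p=c['pixels'][:,:,::-1]
cv2.imwrite('pics/side4.png',cv2.resize(p[130:240,270:390],None,fx=5,fy=5))
E
```

```text
9.05 pos [0.5182 0.0168 0.1971] toolx [ 0.098 -0.995  0.   ] z [-0.001 -0.    -1.   ] F [ 0.48  0.06 -0.75] w 0.0 
shift [-0.1374 -0.0538  0.017 ]
```

View pics/side4.png

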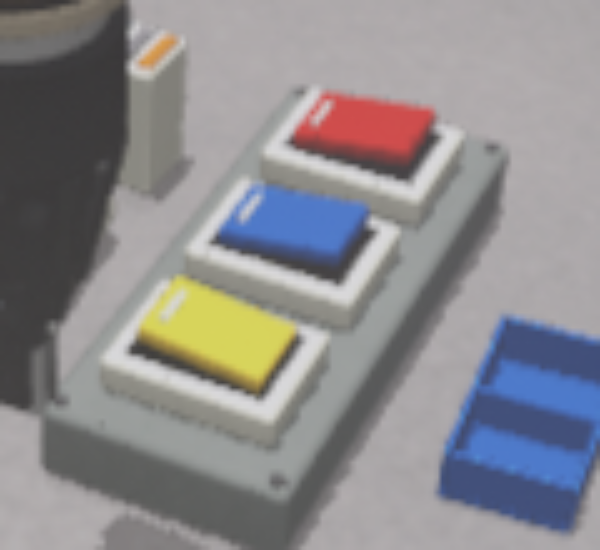

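View pics/top4.png

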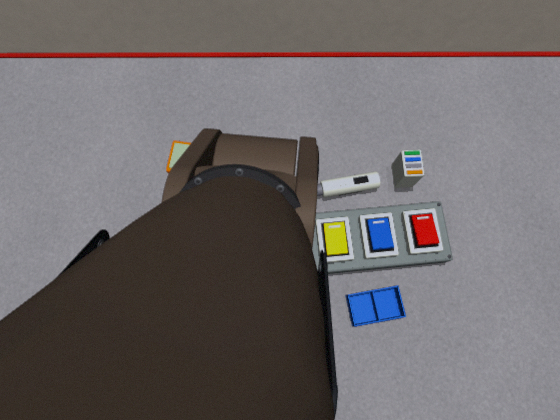

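Red and blue now both tilt ON and yellow is unchanged. Next I'll move over the green button.

Call:
send_rows(rows="1 -0.02 -0.008 0 0 0 0;1 -0.025 -0.01 0 0 0 0;1 -0.03 -0.012 0 0 0 0;1 -0.03 -0.012 0 0 0 0;1 -0.022 -0.008 0 0 0 0;1 -0.0104 -0.0038 0 0 0 0;1 0 0 0 0 0 0;1 0 0 0 0 0 0")

```text
time: 9.95
position: [0.5587, 0.1568, 0.1971]
tcp_rot: [2.326, -2.11, -0.001]
wrist_force: [0.4, -0.2, 0.5]
grip_width: -0.0
```

```bash
python3 d.py green 0 .147; python3 - <<'E'
from cell import *
import cv2
for n in('wrist','side'):
    c=read_camera(n);p=c['pixels'][:,:,::-1]
    cv2.imwrite(f'pics/{n}5.png',p)
E
```

```text
9.95 pos [0.5587 0.1568 0.1971] toolx [ 0.097 -0.995  0.   ] z [-0.001 -0.    -1.   ] F [ 0.42 -0.21  0.52] w -0.0 
shift [-0.002   0.0002  0.0501]
```

View pics/wrist5.png

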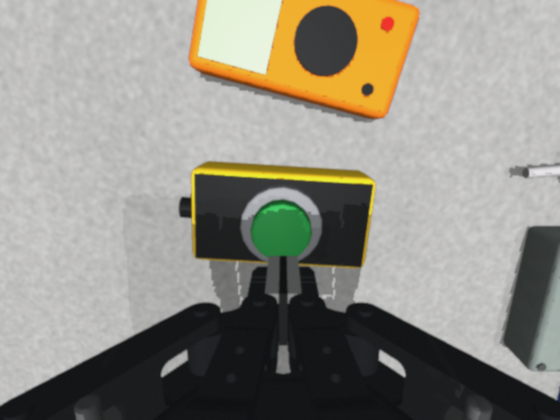

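View pics/side5.png

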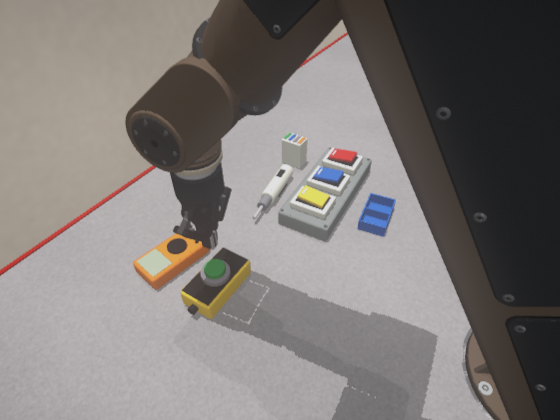

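The button centre (col 282) lines up with the fingertips (col 283). I'll go down gently.

Call:
send_rows(rows="1 -0.001 0 0.015 0 0 0;1 0 0 0.015 0 0 0;1 0 0 0.012 0 0 0;1 0 0 0.006 0 0 0;1 0 0 0.004 0 0 0;1 0 0 0 0 0 0;1 0 0 0 0 0 0")

```text
time: 10.75
position: [0.5591, 0.1587, 0.1457]
tcp_rot: [-2.327, 2.11, -0.001]
wrist_force: [0.9, -0.4, -0.2]
grip_width: -0.0001
```

Call:
send_rows(rows="1 0 0 0.001 0 0 0;1 0 0 0.001 0 0 0;1 0 0 0.001 0 0 0;1 0 0 0.001 0 0 0;1 0 0 0.001 0 0 0;1 0 0 0.001 0 0 0;1 0 0 0 0 0 0")

```text
time: 11.45
position: [0.5589, 0.1588, 0.1394]
tcp_rot: [-2.327, 2.11, -0.0]
wrist_force: [-0.8, -0.2, 2.0]
grip_width: 0.0002
```

Call:
send_rows(rows="1 0 0 0.001 0 0 0;1 0 0 0.001 0 0 0;1 0 0 0.001 0 0 0;1 0 0 0 0 0 0")

```text
time: 11.85
position: [0.559, 0.1588, 0.1363]
tcp_rot: [-2.327, 2.11, -0.0]
wrist_force: [-1.1, 0.2, 4.4]
grip_width: -0.0001
```

Call:
send_rows(rows="1 0 0 0.001 0 0 0;1 0 0 0.001 0 0 0;1 0 0 0 0 0 0")

```text
time: 12.15
position: [0.559, 0.1588, 0.1343]
tcp_rot: [-2.327, 2.11, -0.0]
wrist_force: [-0.9, -0.2, 5.5]
grip_width: 0.0001
```

Call:
send_rows(rows="1 0 0 0.001 0 0 0;1 0 0 0 0 0 0")

```text
time: 12.35
position: [0.5589, 0.1588, 0.1337]
tcp_rot: [-2.327, 2.11, -0.0]
wrist_force: [-2.4, -0.2, 7.5]
grip_width: 0.0002
```

Call:
send_rows(rows="1 0 0 0.0005 0 0 0;1 0 0 0 0 0 0")

```text
time: 12.55
position: [0.559, 0.1588, 0.1336]
tcp_rot: [-2.327, 2.11, -0.001]
wrist_force: [-3.3, -0.3, 12.8]
grip_width: -0.0003
```

The stop is reached: 12.8 N with no further travel at TCP z 0.1336, about 8 mm below first contact. I'll hold and check.

Call:
send_rows(rows="1 0 0 0 0 0 0;1 0 0 0 0 0 0;1 0 0 0 0 0 0;1 0 0 0 0 0 0;1 0 0 0 0 0 0")

```text
time: 13.05
position: [0.5589, 0.1588, 0.1336]
tcp_rot: [-2.327, 2.11, -0.001]
wrist_force: [-3.9, -0.6, 13.4]
grip_width: 0.0003
```

```bash
python3 d.py green 0 .134; python3 - <<'E'
from cell import *
import cv2
for n in('wrist','side'):
    c=read_camera(n);p=c['pixels'][:,:,::-1]
    if n=='side': p=cv2.resize(p[125:325,125:395],None,fx=2.9,fy=2.9)
    cv2.imwrite(f'pics/{n}6.png',p)
E
```

```text
13.05 pos [0.5589 0.1588 0.1336] toolx [ 0.098 -0.995  0.   ] z [ 0.001 -0.    -1.   ] F [-3.87 -0.64 13.41] w 0.0003 
shift [-0.0001  0.0006 -0.0004]
```

View pics/side6.png

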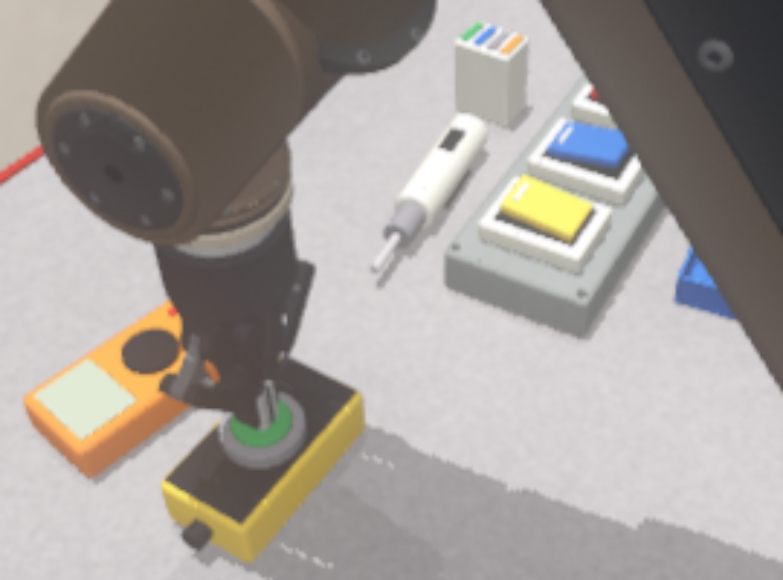

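View pics/wrist6.png

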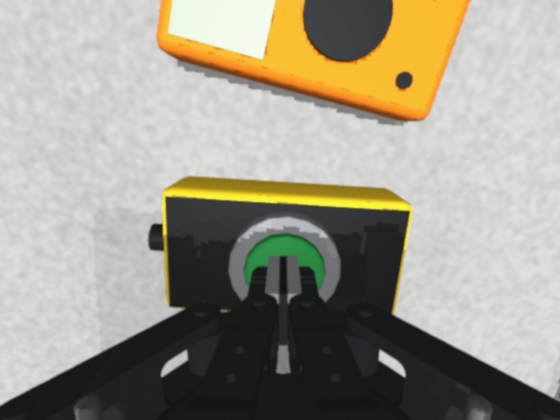

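The side view shows the fingertips holding the button down near the collar top (crop ~(262,428)). The station stands flat in its place, the meter is untouched and yellow is off. The force is steady, so I'll hand in.

```bash
python3 -c "
from cell import *
print(finish_job())"
```

```text
the job is handed in; nothing more can be done
None
```

I pressed red on first, then blue, left yellow off, and handed the job in at about 13 s with the green button held fully down.

- **Rockers:** Red and blue both reached their stops, with the force rising to 24–26 N and no further travel. The side view after release showed both tilted to ON and yellow unchanged. In the last side view the arm hides most of the red rocker; blue and yellow were visible and as they should be.
- **Green button:** The fingers stopped moving at TCP z 0.1336 m, close to the 0.134 m expected for fully down, with a steady push of about 13 N. There was a sideways force of about 4 N.
- **Hand station and other items:** The station stood flat and in its place by eye. I saw no sign that the meter, I/O module, screwdriver or tray had moved. I didn't re-measure any of these positions; the last pictures showed only part of the tray.

No check failed. The side and top camera measurements agreed to within 2 mm.

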